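# Lay out two torch kits in assembly order

## Robot

A 6-joint arm with a two-finger parallel gripper is mounted at the origin on the work surface. World frame = base frame: x ahead of the robot, y to its left, z up, the work surface at z = 0. Lengths are in m, angles in rad, forces in N, time in s.
With the tool pointing down it reaches from about 0.275 to 0.775 m from the base axis. Payload 14.6 kg.
Tool frame: the origin (TCP) lies on the centre line of the jaws, within the pads' length; the fingertips stand 14 mm ahead of it and the grasp point (between the pads) lies 5 mm behind it; z points along the fingers, y is the direction in which the jaws open and shut (so a half turn about z gives the same grasp; the last joint's range is limited). The gripper opens to 85 mm and grips with 20 to 120 N. Pads are 22 mm wide; open, the fingers measure 114 mm over their backs; the gripper's body (76 mm by 85 mm) begins 54 mm behind the grasp point. The pads swing forward as they close: fully open they stand 13 mm farther back than shut.
Start: joints at [0.981, 0.263, -0.048, 1.259, 0, 1.415], TCP at [0.221, 0.476, 0.245] pointing down, gripper open.
Joint ranges: [-2.65, 2.65], [-0.89, 1.7], [-1.18, 1.37], [-2.13, 2.11], [-1.35, 1.29], [-3.14, 3.14]. Speed limits (rad/s): [1.89, 1.89, 2.57, 2.79, 3.14, 3.14].

## Interface

Orientations are given as a 3x3 rotation matrix whose columns are the frame's x, y, z axes.
In Python, from workcell import env gives the robot as it stands.
- The arm moves only by the tool arm_command, never from a script. Its argument "increments" is a list of rows, each a list of 7 numbers: the shift along the tool's x, y, z in cm, then the turn, a rotation vector about the tool's x, y, z in rad, then the finger opening in cm, from 0 to 8.54. In form: [[tx, ty, tz, ax, ay, az, grip], ...]. A call has 1 to 20 rows; each row is the pose to reach, as a shift and turn from the pose commanded when the call began, along the tool's axes at that moment; what a row does not reach only later rows make up. A row lasts 1/10 s, in which the tool goes at most 50 mm and 8.59 degrees, less where a joint would pass 70% of its speed; a pose out of reach is approached as far as the arm can. A call with a gripper value outside its range is refused whole. The fingers move at their own pace and stop on an object; the grip force is fixed at half the most. Time passes only in rows, so rows that repeat a pose let the fingers close. It gives the time, the measured TCP pose, the force and the opening at its end, in the units of the state.
- env.sense(): the state, without advancing time (a new reading comes with each control period).
- env.snapshot(name): name is "scene" or "top"; returns a dict with "frame" (420x560x3 uint8, blue, green, red), "mtx" (3x3 intrinsics, pixels), "D" ([k1, k2, p1, p2, k3] as OpenCV has them; the pictures are not rectified), "R" (3x3) and "t" (3): a world point X has camera coordinates R X + t. Camera axes: x right, y down, z forward; pixel columns grow to the right and rows downward; lengths in m; the calibration is good to about 2 mm. A picture is of the moment at which its call begins. There is no depth.
- env.close_job(): hands the job in, once; it reports no verdict.
The state is a dict: "time": time; "q": joint angles; "qd": joint speeds; "tau": joint torques, N m; "tool_pos": TCP position; "ee_rot": TCP orientation; "ft_force": force on the tool from outside, world axes, zero at the start; "wrist_torque": the same for the moment, N m; "grip_width": finger opening in m.
Only numpy, scipy, OpenCV 4.12 (cv2) and the standard library are available. Lean on these libraries where they do the work, as an engineer would, in place of code of your own. Each camera call takes 0.05 s, during which the arm holds its last target.

## Task

Complete the two torch kits on the white foam boards: on each board, stand the tail cap that belongs to the tube there in the pocket to the left of the tube (left as seen from the robot) and the head, lens up, in the pocket to the right of it, the big parts with the big tube and the small parts with the small one. Then lay the steel bezel ring flat and centred on top of the big head, and leave both tubes standing in their holes.

Things in the scene. Friction and masses are not known exactly. Their poses are not given: they have to be found in the camera images.
- board_big: White foam kit board, fixed to the bench, 96 x 258 x 20 mm (x, y, z), origin at the centre of its underside. Along its y axis: in the middle a 40 mm hole, 12 deep, holding the big tube; at y = +86 (left of the tube, seen from the robot) and y = -86 (right) a pocket of 72 mm diameter, 6 deep (floor at z = 14, board top at z = 20). Yaw within 0.35 rad of the world axes.
- board_small: White foam kit board, fixed to the bench, 76 x 204 x 20 mm (x, y, z), origin at the centre of its underside. Along its y axis: in the middle a 30 mm hole, 12 deep, holding the small tube; at y = +68 (left of the tube, seen from the robot) and y = -68 (right) a pocket of 52 mm diameter, 6 deep (floor at z = 14, board top at z = 20). Yaw within 0.35 rad of the world axes.
- tube_big: Big torch's battery tube: black knurled cylinder with bare aluminium ends, 36 mm diameter, 72 mm high, loose, standing in the middle hole of board_big (its top 80 mm above the bench). Not to be moved. Round, so its yaw does not matter; origin at the centre of its underside, z up.
- tube_small: Small torch's battery tube: like the big one but 26 mm diameter, 50 mm high, loose, standing in the middle hole of board_small (its top 58 mm above the bench). Not to be moved. Round, so its yaw does not matter; origin at the centre of its underside, z up.
- head_big: Big torch's head, standing lens up on the bench: a bare aluminium neck of 40 mm diameter for the lowest 12 mm, above it a black finned barrel of 56 mm diameter up to the flat top at 46 mm, where the silvery reflector and the lens are seen. About 190 g. Round, so its yaw does not matter; origin at the centre of its underside, z up.
- head_small: Small torch's head, standing lens up on the bench: aluminium neck of 26 mm diameter for the lowest 9 mm, above it a black finned barrel of 34 mm diameter up to the flat top at 32 mm with silvery reflector. About 60 g. Round, so its yaw does not matter; origin at the centre of its underside, z up.
- cap_big: Big torch's tail cap, standing on the bench with its switch up: black ribbed cylinder of 36 mm diameter, 27 mm high, with a dark rubber button of 20 mm diameter on top, 30 mm in all; no silver on top. About 55 g. Round, so its yaw does not matter; origin at the centre of its underside, z up.
- cap_small: Small torch's tail cap, standing on the bench with its switch up: black ribbed cylinder of 26 mm diameter, 21 mm high, with a dark rubber button of 14 mm diameter on top, 24 mm in all; no silver on top. About 28 g. Round, so its yaw does not matter; origin at the centre of its underside, z up.
- bezel_ring: Bezel ring of the big torch: plain steel ring lying flat on the bench, 56 mm outside and 44 mm inside diameter, 10 mm high; as wide as the big head's barrel. About 45 g. Round, so its yaw does not matter; origin at the centre of its underside, z up.
Things that resemble listed ones, but are neither listed nor needed, are in the scene too. What is shaped like the head_big but blue is not meant. Leave any orange look-alike of the head_small alone.

How it is judged:
At the end, for the whole second after the job is handed in: Caps in the left and heads in the right pockets of their own boards (16 mm from centre along each board axis, 3 mm from the floor, upright to 0.15 rad); ring on the big head (axes 8 mm, height 4 mm, 0.12 rad); tubes upright in their holes (6 mm); all at rest (x of cap_big in the frame of board_big between -0.016 and 0.016 m and y of cap_big in the frame of board_big between 0.07 and 0.102 m and z of cap_big in the frame of board_big between 0.011 and 0.017 m and angle between each of cap_big, head_big, cap_small, head_small, tube_big, tube_small's own z axis and vertical below 0.15 rad and x of head_big in the frame of board_big between -0.016 and 0.016 m and y of head_big in the frame of board_big between -0.102 and -0.07 m and z of head_big in the frame of board_big between 0.011 and 0.017 m and x of cap_small in the frame of board_small between -0.016 and 0.016 m and y of cap_small in the frame of board_small between 0.052 and 0.084 m and z of cap_small in the frame of board_small between 0.011 and 0.017 m and x of head_small in the frame of board_small between -0.016 and 0.016 m and y of head_small in the frame of board_small between -0.084 and -0.052 m and z of head_small in the frame of board_small between 0.011 and 0.017 m and horizontal distance between bezel_ring and head_big below 0.008 m and z of bezel_ring in the frame of head_big between 0.042 and 0.05 m and angle between the z axis of bezel_ring and the z axis of head_big, either way round below 0.12 rad and horizontal distance between tube_big and board_big below 0.006 m and z of tube_big in the frame of board_big between 0.004 and 0.011 m and horizontal distance between tube_small and board_small below 0.006 m and z of tube_small in the frame of board_small between 0.004 and 0.011 m and linear speed of each of cap_big, head_big, cap_small, head_small, bezel_ring below 0.02 m/s); the robot touches nothing.
It fails at once if a tube is knocked over or lifted out of its hole (angle between any of tube_big, tube_small's own z axis and vertical above 0.35 rad or distance of any of tube_big, tube_small from where it was at the start of the episode above 0.02 m).
It also fails if it takes over 109 s, if anything falls off the work surface, if the arm or the gripper's body presses on something with over 40 N, if the wrist force passes 120 N, or if a joint passes its speed limit or range.

## Working session

There is one attempt and no reset: what is moved stays moved. The work goes in short steps, Python scripts to look and compute and a tool call to move; the robot and the scene stay as the last step left them, time stands still between calls to the robot, and variables do not carry over. Pictures are saved under pics/ and viewed, and the job is handed in when it is done.

Besides the shell and the picture viewer there is one more tool, called after "Call:" as name(argument=value, ...) on one line, values as JSON. arm_command: Moves the arm, as the interface text tells. Its arguments: {"type":"object","properties":{"increments":{"type":"array"}},"required":["increments"]}

```bash
mkdir -p pics; ls; python3 - <<'E'
from workcell import env
import cv2,numpy as np
s=env.sense()
print({k:np.round(v,3).tolist() for k,v in s.items()})
for n in("scene","top"):
    d=env.snapshot(n); cv2.imwrite(f"pics/{n}0.png",d["frame"])
    print(n,np.round(d["mtx"],1).tolist(),np.round(d["D"],3).tolist(),np.round(d["R"],3).tolist(),np.round(d["t"],3).tolist())
E
```

```text
pics
{'time': 0.0, 'q': [0.981, 0.264, -0.049, 1.259, -0.0, 1.416], 'qd': [0.0, -0.003, -0.0, -0.001, 0.001, -0.003], 'tau': [-0.0, -63.761, 38.456, 0.014, -0.0, -0.0], 'tool_pos': [0.221, 0.476, 0.245], 'ee_rot': [[-0.907, 0.421, -0.001], [0.421, 0.907, -0.001], [0.0, -0.001, -1.0]], 'ft_force': [0.215, 0.242, -0.047], 'wrist_torque': [0.029, -0.048, -0.009], 'grip_width': 0.085}
scene [[490.2, 0.0, 273.7], [0.0, 490.2, 207.8], [0.0, 0.0, 1.0]] [0.021, 0.0, 0.0, 0.0, 0.0] [[-0.706, 0.708, 0.006], [0.431, 0.436, -0.79], [-0.562, -0.555, -0.613]] [0.389, -0.147, 1.296]
top [[525.2, 0.0, 283.0], [0.0, 525.2, 209.9], [0.0, 0.0, 1.0]] [-0.098, 0.0, 0.0, 0.0, 0.0] [[-0.027, -1.0, -0.001], [-0.998, 0.027, -0.062], [0.062, -0.0, -0.998]] [-0.031, 0.502, 1.316]
```

View pics/scene0.png

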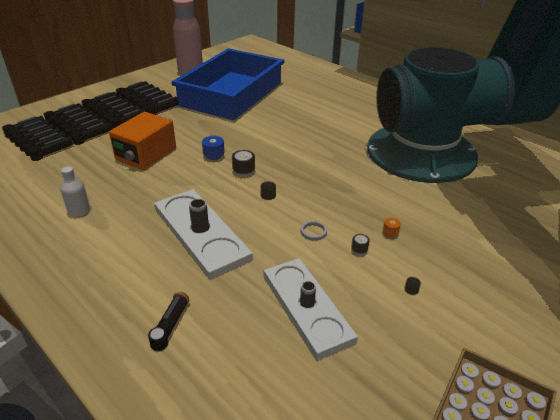

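View pics/top0.png

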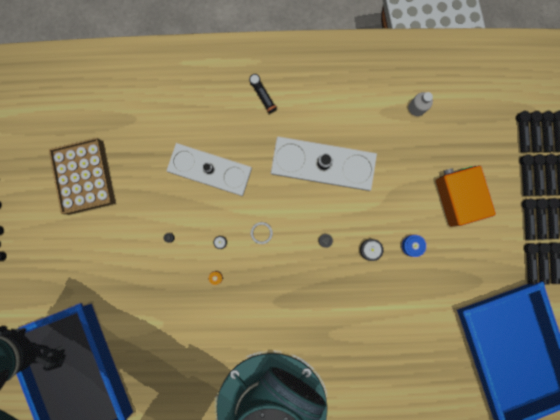

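```bash
cat > h.py <<'E'
import cv2,numpy as np
def ray(d,uv,z):
    p=cv2.undistortPoints(np.array([[uv]],float),d["mtx"],np.array(d["D"],float))[0,0]
    R,t=np.array(d["R"]),np.array(d["t"]); c=-R.T@t; v=R.T@np.array([p[0],p[1],1.])
    return (c+v*(z-c[2])/v[2])
def proj(d,X):
    return cv2.projectPoints(np.array([X],float),cv2.Rodrigues(np.array(d["R"]))[0],np.array(d["t"]),d["mtx"],np.array(d["D"],float))[0][0,0]
E
python3 - <<'E'
from workcell import env
from h import *
d=env.snapshot("top"); f=d["frame"]
cv2.imwrite("pics/topz.png",cv2.resize(f[130:300,150:450],None,fx=2.66,fy=2.66,interpolation=cv2.INTER_CUBIC))
e=env.snapshot("scene"); g=e["frame"]
cv2.imwrite("pics/scz.png",cv2.resize(g[130:370,150:450],None,fx=2.5,fy=2.5,interpolation=cv2.INTER_CUBIC))
for n,dd,roi in(("top",d,(130,300,150,450)),("scene",e,(130,370,140,450))):
    im=dd["frame"]; hsv=cv2.cvtColor(im,cv2.COLOR_BGR2HSV)
    for nm,m in(("dark",hsv[...,2]<75),("white",(hsv[...,1]<50)&(hsv[...,2]>100))):
        mm=np.zeros(m.shape,np.uint8);a,b,c_,d_=roi; mm[a:b,c_:d_]=m[a:b,c_:d_]*255
        N,L,S,C=cv2.connectedComponentsWithStats(mm)
        for i in range(1,N):
            if S[i,4]>25:
                cs,_=cv2.findContours((L==i).astype(np.uint8),cv2.RETR_EXTERNAL,cv2.CHAIN_APPROX_NONE)
                r=cv2.minAreaRect(cs[0])
                print(n,nm,S[i].tolist(),np.round(C[i],1),"w0",np.round(ray(dd,C[i],0.02),3)[:2], "mar",np.round(r[0],1),np.round(r[1],1),round(r[2],1))
E
```

```text
top dark [321, 155, 10, 9, 69] [325.4 159.2] w0 [ 0.627 -0.155] mar [325.5 159.5] [8.5 8.5] 45.0
top dark [318, 163, 10, 7, 32] [321.9 166.8] w0 [ 0.608 -0.146] mar [321.9 166.8] [10.3  3.9] 24.0
top dark [204, 164, 6, 7, 33] [206.5 166.6] w0 [0.616 0.148] mar [206.5 167. ] [6. 5.] 90.0
top dark [165, 234, 9, 8, 62] [168.9 237.5] w0 [0.438 0.247] mar [169.  237.5] [7. 8.] 90.0
top dark [319, 235, 12, 11, 69] [324.5 240. ] w0 [ 0.422 -0.147] mar [324.5 240. ] [10. 11.] 90.0
top dark [360, 239, 11, 20, 60] [362.8 248.5] w0 [ 0.398 -0.243] mar [364.1 248. ] [ 8.8 19.5] 9.0
top white [271, 137, 106, 54, 3768] [323.4 163.2] w0 [ 0.617 -0.15 ] mar [323.5 163.2] [102.   38.5] 9.7
top white [167, 143, 85, 53, 2362] [209.  169.1] w0 [0.61  0.142] mar [208.7 168.9] [80.5 30.6] 18.0
top white [251, 222, 22, 22, 154] [261.4 232.6] w0 [0.445 0.012] mar [261.5 232.5] [21. 21.] 90.0
top white [214, 236, 11, 13, 112] [219.1 242.2] w0 [0.423 0.119] mar [219. 242.] [12. 10.] 90.0
top white [363, 241, 19, 18, 261] [372.2 249.5] w0 [ 0.395 -0.266] mar [372.  249.5] [17. 18.] 90.0
scene dark [367, 130, 8
[... 1080 characters left out ...]
scene white [235, 151, 17, 9, 114] [242.8 155.2] w0 [ 0.367 -0.294] mar [243. 155.] [ 8. 16.] 90.0
scene white [430, 173, 10, 5, 26] [434.3 174.9] w0 [0.101 0.094] mar [434.5 175. ] [4. 9.] 90.0
scene white [154, 189, 98, 84, 3195] [203.2 232.8] w0 [ 0.626 -0.128] mar [202.6 228.3] [100.6  45.9] 51.3
scene white [301, 221, 26, 17, 123] [313.4 229.1] w0 [0.457 0.023] mar [313.5 229. ] [16. 25.] 90.0
scene white [355, 235, 13, 9, 83] [360.8 238.8] w0 [0.412 0.11 ] mar [361. 239.] [ 8. 12.] 90.0
scene white [264, 258, 94, 96, 3574] [310.1 306.7] w0 [0.618 0.156] mar [310.1 303.2] [106.4  43.4] 57.3
scene white [151, 328, 13, 11, 116] [156.8 333. ] w0 [0.838 0.016] mar [157. 333.] [10. 12.] 90.0
```

View pics/topz.png

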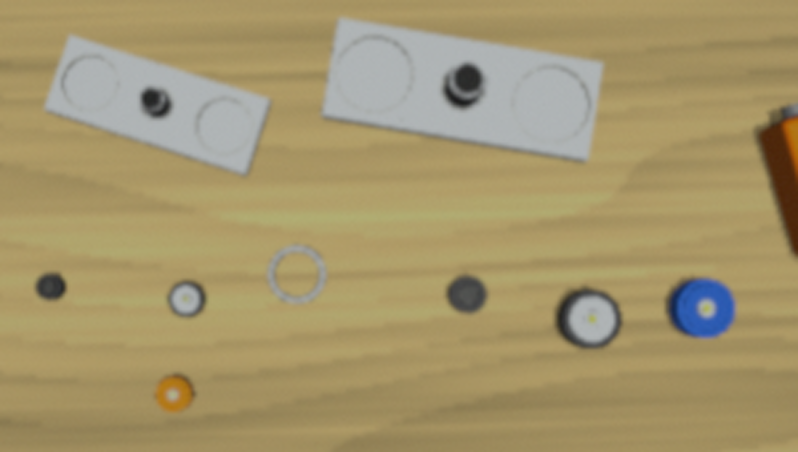

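View pics/scz.png

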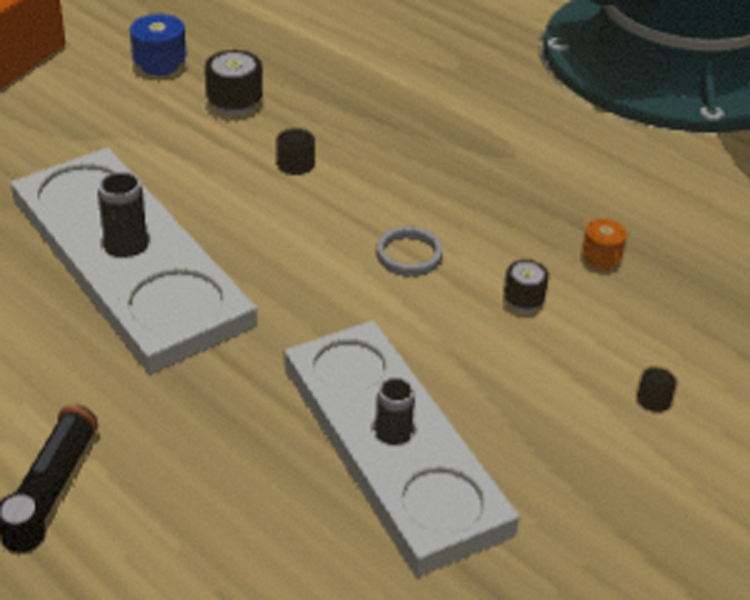

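```bash
python3 - <<'E'
from workcell import env
from h import *
d=env.snapshot("top"); e=env.snapshot("scene")
for nm,z,uv,uv2 in(("head_big",.046,(372.2,249.5),(242.8,155.2)),("head_small",.032,(219.1,242.2),(360.8,238.8)),("ring",.008,(261.5,232.5),(313.4,229.3)),
  ("cap_big",.018,(324.5,240),(268,190.5)),("cap_small",.013,(168.9,237.5),(412.1,285.6))):
    print(nm,np.round(ray(d,uv,z),4)[:2],np.round(ray(e,uv2,z),4)[:2])
for nm,dd in(("top",d),("scene",e)):
    hsv=cv2.cvtColor(dd["frame"],cv2.COLOR_BGR2HSV)
    m=((hsv[...,1]<50)&(hsv[...,2]>(150 if nm=="top" else 100))).astype(np.uint8); m[:130]=0
    cs,_=cv2.findContours(m,cv2.RETR_EXTERNAL,cv2.CHAIN_APPROX_NONE)
    for c in cs:
        x,y,w,h=cv2.boundingRect(c)
        if cv2.contourArea(c)>1500 and 130<x<300:
            P=np.array([ray(dd,p,.02)[:2]*1000 for p in c[:,0].astype(float)],np.float32)
            r=cv2.minAreaRect(P); b=cv2.boxPoints(r); print(nm,np.round(r[0],1),np.round(r[1],1),round(r[2],2),np.round(b).tolist())
E
```

```text
head_big [ 0.3951 -0.262 ] [ 0.3947 -0.2618]
head_small [0.4233 0.1177] [0.4241 0.1175]
ring [0.4453 0.0122] [0.4468 0.0145]
cap_big [ 0.4219 -0.1467] [ 0.4267 -0.1421]
cap_small [0.4385 0.2481] [0.4427 0.2505]
top [610.8 143.1] [205.6  77.8] 70.47 [[540.0, 59.0], [613.0, 33.0], [682.0, 227.0], [608.0, 253.0]]
top [ 618.3 -150.3] [259.5  96.4] 78.98 [[546.0, -268.0], [641.0, -287.0], [690.0, -32.0], [596.0, -14.0]]
scene [612.  143.5] [205.5  76.8] 70.64 [[542.0, 59.0], [614.0, 34.0], [682.0, 228.0], [610.0, 253.0]]
scene [ 618.  -148.7] [259.8  97.6] 78.82 [[545.0, -267.0], [641.0, -286.0], [691.0, -31.0], [595.0, -12.0]]
```

The scene view shows the big kit at left (tube ~(199,215)) and the small kit at (308,295). The top view shows cap_small (169,238), head_small (220,242), ring (262,233), cap_big (325,240) and head_big (372,250). The blue (415,246) and orange (216,278) look-alikes are left alone. Both views agree to about 2 mm, and the board sizes match the ones given. First I move above cap_small and turn the tool to the world axes.

Call:
arm_command(increments=[[-1,-0.4,0.3,0,0,0.05,5],[-3,-1.2,1,0,0,0.15,5],[-6,-2.4,2,0,0,0.27,5],[-9,-3.6,3,0,0,0.4,5],[-12,-4.8,4,0,0,0.52,5],[-15,-6,5,0,0,0.65,5],[-18,-7.2,6,0,0,0.77,5],[-21,-8.4,7,0,0,0.9,5],[-24,-9.6,8,0,0,1.0,5],[-27,-10.5,9,0,0,1.1,5],[-29.4,-11.4,10,0,0,1.136,5],[-29.4,-11.4,12,0,0,1.136,5],[-29.4,-11.4,12.5,0,0,1.136,5],[-29.4,-11.4,12.5,0,0,1.136,5],[-29.4,-11.4,12.5,0,0,1.136,5]])

```text
time: 1.8
tool_pos: [0.4397, 0.2491, 0.1209]
ee_rot: [[0.0, 1.0, 0.0], [1.0, -0.0, 0.0], [0.0, 0.0, -1.0]]
ft_force: [-0.4, -0.0, -0.0]
grip_width: 0.0504
```

Call:
arm_command(increments=[[0,0,2,0,0,0,5],[0,0,5,0,0,0,5],[0,0,8,0,0,0,5],[0,0,9.5,0,0,0,5],[0,0,10,0,0,0,5],[0,0,10,0,0,0,5],[0,0,10,0,0,0,1.5],[0,0,10,0,0,0,1.5],[0,0,10,0,0,0,1.5],[0,0,10,0,0,0,1.5],[0,0,10,0,0,0,1.5],[0,0,10,0,0,0,1.5],[0,0,10,0,0,0,1.5]])

```text
time: 3.1
tool_pos: [0.4404, 0.2493, 0.0216]
ee_rot: [[-0.0, 1.0, 0.002], [1.0, 0.0, 0.001], [0.001, 0.002, -1.0]]
ft_force: [-1.6, -0.5, 10.6]
grip_width: 0.0233
```

```bash
python3 - <<'E'
from workcell import env
from h import *
print(env.sense()["grip_width"],env.sense()["ft_force"])
a=[]
e=env.snapshot("scene")["frame"]; d=env.snapshot("top")["frame"]
a=cv2.resize(e[180:340,320:480],(400,400),interpolation=cv2.INTER_CUBIC);b=cv2.resize(d[180:300,110:230],(400,400),interpolation=cv2.INTER_CUBIC)
cv2.imwrite("pics/a1.png",np.hstack([a,b])); print(env.sense()["grip_width"],env.sense()["ft_force"])
E
```

```text
0.023281125638258886 [-1.64902001 -0.45404598 10.56352249]
0.023423758689185333 [-1.81300271 -0.07407314  9.87781071]
```

View pics/a1.png

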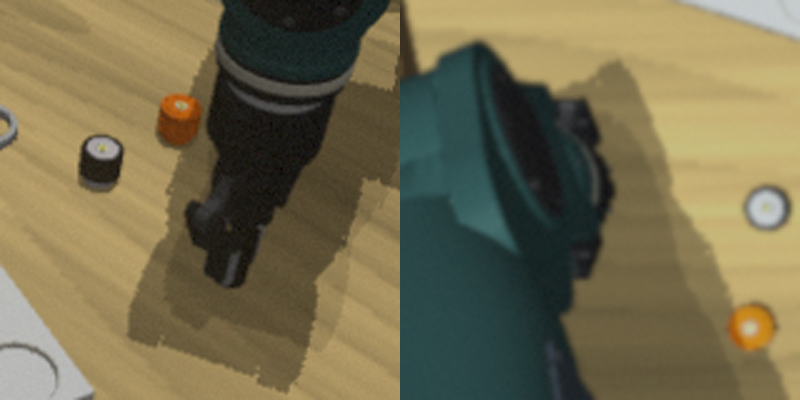

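The picture shows the hand over the cap, which hides it at (220,240) in the left panel. I'll lift and check that the cap comes along.

Call:
arm_command(increments=[[0,0,-0.5,0,0,0,1.5],[0,0,-2,0,0,0,1.5],[0,0,-5,0,0,0,1.5],[0,0,-8,0,0,0,1.5],[0,0,-10,0,0,0,1.5],[0,0,-10,0,0,0,1.5]])

```text
time: 3.8
tool_pos: [0.4412, 0.2495, 0.1234]
ee_rot: [[-0.0, 1.0, 0.005], [1.0, 0.0, 0.002], [0.002, 0.005, -1.0]]
ft_force: [0.5, 0.3, -0.8]
grip_width: 0.0233
```

```bash
python3 - <<'E'
from workcell import env
from h import *
e=env.snapshot("scene")["frame"]
cv2.imwrite("pics/a2.png",cv2.resize(e[130:330,310:510],(600,600),interpolation=cv2.INTER_CUBIC)); s=env.sense();print(s["grip_width"],s["ft_force"])
E
```

```text
0.023022390552067718 [-0.18920433  0.0774609  -0.83476046]
```

View pics/a2.png

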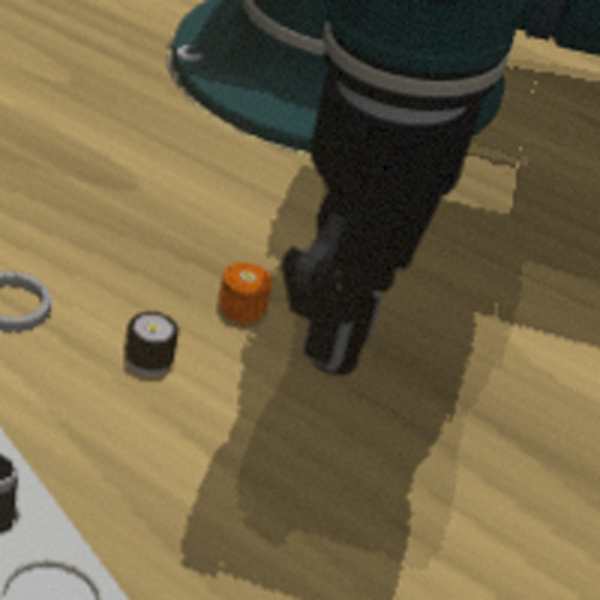

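Call:
arm_command(increments=[[-0.2,1,0,0,0,0,1.5],[-0.8,3.5,0,0,0,0,1.5],[-1.4,6.5,0,0,0,0,1.5],[-2,9.5,0,0,0,0,1.5],[-2.7,12.5,0,0,0,0,1.5],[-3.4,15.5,0,0,0,0,1.5],[-3.9,18,0,0,0,0,1.5],[-4.1,19,1,0,0,0,1.5],[-4.2,19.4,3,0,0,0,1.5],[-4.2,19.4,5,0,0,0,1.5],[-4.2,19.4,6.5,0,0,0,1.5],[-4.2,19.4,6.5,0,0,0,1.5],[-4.2,19.4,6.5,0,0,0,1.5]])

```text
time: 5.15
tool_pos: [0.6332, 0.2069, 0.0547]
ee_rot: [[-0.0, 1.0, -0.001], [1.0, 0.0, -0.0], [-0.0, -0.001, -1.0]]
ft_force: [0.7, 0.3, 0.3]
grip_width: 0.0234
```

```bash
python3 - <<'E'
from workcell import env
from h import *
e=env.snapshot("scene")["frame"]
cv2.imwrite("pics/a3.png",cv2.resize(e[200:380,240:420],(600,600),interpolation=cv2.INTER_CUBIC)); s=env.sense();print(s["grip_width"],s["ft_force"],s["tool_pos"])
E
```

```text
0.023786621424555617 [ 0.15378655 -0.57866795  0.24012042] [0.63370411 0.20700244 0.05546828]
```

View pics/a3.png

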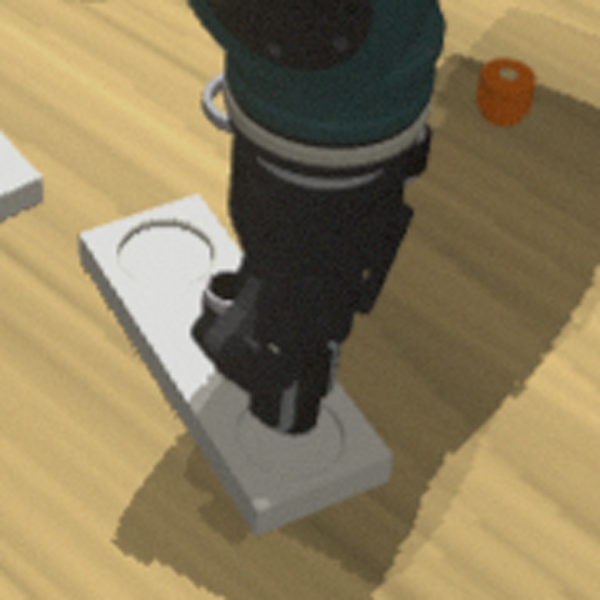

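The picture shows the hand centred over the left pocket of the small board, clear of the tube. Lowering and releasing.

Call:
arm_command(increments=[[0,0,0.7,0,0,0,1.5],[0,0,1.3,0,0,0,1.5],[0,0,1.7,0,0,0,1.5],[0,0,1.8,0,0,0,1.5],[0,0,1.8,0,0,0,1.5],[0,0,1.8,0,0,0,3],[0,0,1.8,0,0,0,4.5],[0,0,1.8,0,0,0,5],[0,0,1.8,0,0,0,5],[0,0,1.8,0,0,0,5],[0,0,0.5,0,0,0,5],[0,0,-2.5,0,0,0,5],[0,0,-5.5,0,0,0,5],[-2,-4,-7,0,0,0,5],[-4,-8,-7,0,0,0,5],[-6,-12,-7,0,0,0,5],[-8,-16,-7,0,0,0,5],[-9,-20,-7,0,0,0,5],[-9,-21,-7,0,0,0,5],[-9,-21,-7,0,0,0,5]])

```text
time: 7.2
tool_pos: [0.423, 0.1169, 0.1264]
ee_rot: [[0.0, 1.0, 0.001], [1.0, -0.0, 0.0], [0.0, 0.001, -1.0]]
ft_force: [0.5, -0.5, 0.1]
grip_width: 0.05
```

```bash
python3 - <<'E'
from workcell import env
from h import *
e=env.snapshot("scene")["frame"];d=env.snapshot("top")["frame"]
a=cv2.resize(e[200:380,240:420],(400,400),interpolation=cv2.INTER_CUBIC);b=cv2.resize(d[120:240,140:260],(400,400),interpolation=cv2.INTER_CUBIC)
cv2.imwrite("pics/a4.png",np.hstack([a,b]))
E
```

```text
(no output)
```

View pics/a4.png

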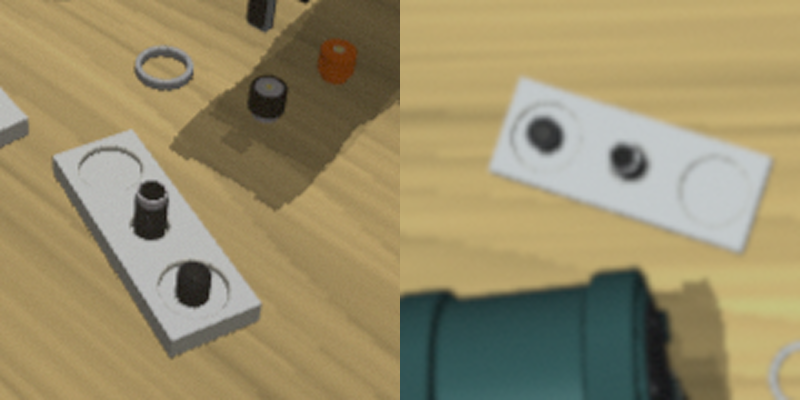

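cap_small stands centred in the left pocket, at (193,285) in the left panel. Now head_small: the tool is already above it.

Call:
arm_command(increments=[[0.1,0,2,0,0,0,5],[0.1,0,5,0,0,0,5],[0.1,0,8,0,0,0,5],[0.1,0,9.5,0,0,0,5],[0.1,0,9.9,0,0,0,5],[0.1,0,9.9,0,0,0,5],[0.1,0,9.9,0,0,0,2.3],[0.1,0,9.9,0,0,0,2.3],[0.1,0,9.9,0,0,0,2.3],[0.1,0,9.9,0,0,0,2.3],[0.1,0,9.9,0,0,0,2.3],[0.1,0,9.9,0,0,0,2.3],[0.1,0,9.4,0,0,0,2.3],[0.1,0,7,0,0,0,2.3],[0.1,0,4,0,0,0,2.3],[0.1,0,1,0,0,0,2.3],[0.1,0,0,0,0,0,2.3],[0.1,0,0,0,0,0,2.3]])

```text
time: 9.1
tool_pos: [0.4246, 0.118, 0.1266]
ee_rot: [[-0.0, 1.0, 0.003], [1.0, 0.0, 0.0], [0.0, 0.003, -1.0]]
ft_force: [0.1, -0.1, -1.4]
grip_width: 0.0319
```

Call:
arm_command(increments=[[-0.2,1,0,0,0,0,2.3],[-0.8,3.5,0,0,0,0,2.3],[-1.5,6.5,0,0,0,0,2.3],[-2.3,9.5,0,0,0,0,2.3],[-3.1,12.5,0,0,0,0,2.3],[-3.7,15.5,1,0,0,0,2.3],[-3.9,16.5,3,0,0,0,2.3],[-3.9,16.5,5,0,0,0,2.3],[-3.9,16.5,7,0,0,0,2.3],[-3.9,16.5,8,0,0,0,2.3],[-3.9,16.5,8.4,0,0,0,2.3],[-3.9,16.5,8.4,0,0,0,2.3],[-3.9,16.5,8.4,0,0,0,2.3]])

```text
time: 10.4
tool_pos: [0.5879, 0.0787, 0.0413]
ee_rot: [[0.0, 1.0, -0.002], [1.0, -0.0, -0.0], [-0.0, -0.002, -1.0]]
ft_force: [-8.7, -1.6, 13.8]
grip_width: 0.0321
```

```bash
python3 - <<'E'
from workcell import env
from h import *
e=env.snapshot("scene")["frame"]
cv2.imwrite("pics/a5.png",cv2.resize(e[200:380,220:400],(600,600),interpolation=cv2.INTER_CUBIC)); s=env.sense();print(s["grip_width"],s["ft_force"],s["tool_pos"])
E
```

```text
0.03163934096411775 [-8.9447722  -2.47413502 13.8362647 ] [0.58786936 0.0786795  0.04132117]
```

View pics/a5.png

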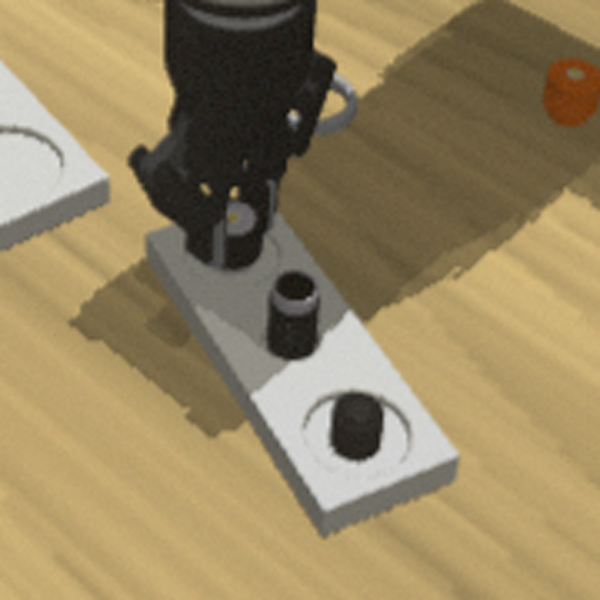

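Head_small is on the pocket floor (contact 14 N), centred near (230,255). Releasing, then moving toward head_big.

Call:
arm_command(increments=[[0,0,-0.1,0,0,0,2.3],[0,0,-0.1,0,0,0,4],[0,0,-0.1,0,0,0,5],[0,0,-0.1,0,0,0,5],[0,0,-0.1,0,0,0,5],[0,0,-1,0,0,0,5],[0,0,-3,0,0,0,5],[0,0,-6,0,0,0,6],[-1,-2,-8,0,0,0,7.4],[-4,-5,-8.5,0,0,0,7.4],[-8,-8,-8.5,0,0,0,7.4],[-12,-11,-8.5,0,0,0,7.4],[-16,-14,-8.5,0,0,0,7.4],[-20,-17,-8.5,0,0,0,7.4],[-24,-19,-8.5,0,0,0,7.4],[-28,-19.3,-8.5,0,0,0,7.4],[-32,-19.3,-8.5,0,0,0,7.4],[-34.1,-19.3,-8.5,0,0,0,7.4],[-34.1,-19.3,-8.5,0,0,0,7.4],[-34.1,-19.3,-8.5,0,0,0,7.4]])

```text
time: 12.45
tool_pos: [0.3956, -0.2621, 0.1266]
ee_rot: [[0.001, 1.0, 0.0], [1.0, -0.001, 0.0], [0.0, 0.0, -1.0]]
ft_force: [0.1, 0.2, 0.9]
grip_width: 0.0738
```

```bash
python3 - <<'E'
from workcell import env
from h import *
e=env.snapshot("scene")["frame"];d=env.snapshot("top")["frame"]
a=cv2.resize(e[200:380,220:400],(400,400),interpolation=cv2.INTER_CUBIC);b=cv2.resize(d[120:240,140:260],(400,400),interpolation=cv2.INTER_CUBIC)
cv2.imwrite("pics/a6.png",np.hstack([a,b]))
E
```

```text
(no output)
```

View pics/a6.png

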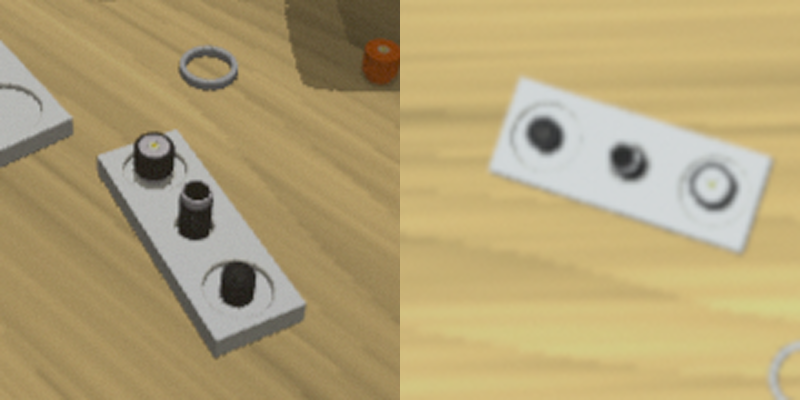

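The small kit is complete: head (155,155), tube, and cap (238,285) all upright and centred. Next head_big.

Call:
arm_command(increments=[[0,0,2,0,0,0,7.4],[0,0,5,0,0,0,7.4],[0,0,7.5,0,0,0,7.4],[0,0,8.7,0,0,0,7.4],[0,0,9,0,0,0,7.4],[0,0,9,0,0,0,7.4],[0,0,9,0,0,0,4.5],[0,0,9,0,0,0,4.5],[0,0,9,0,0,0,4.5],[0,0,9,0,0,0,4.5],[0,0,9,0,0,0,4.5],[0,0,9,0,0,0,4.5],[0,0,8.5,0,0,0,4.5],[0,0,6.5,0,0,0,4.5],[0,0,3.5,0,0,0,4.5],[0,0,0,0,0,0,4.5],[0,0,-2,0,0,0,4.5],[0,0,-2,0,0,0,4.5],[0,0,-2,0,0,0,4.5]])

```text
time: 14.45
tool_pos: [0.3958, -0.2621, 0.1463]
ee_rot: [[0.0, 1.0, 0.0], [1.0, -0.0, -0.0], [-0.0, 0.0, -1.0]]
ft_force: [0.2, -0.0, -2.5]
grip_width: 0.0538
```

Call:
arm_command(increments=[[0.1,1,0,0,0,0,4.5],[0.4,3.5,0,0,0,0,4.5],[0.9,6.5,0,0,0,0,4.5],[1.3,9.5,0,0,0,0,4.5],[1.7,12.5,0,0,0,0,4.5],[2.2,15.5,0,0,0,0,4.5],[2.6,18.5,1,0,0,0,4.5],[2.8,20,2.5,0,0,0,4.5],[2.8,20.5,4.5,0,0,0,4.5],[2.8,20.5,6.5,0,0,0,4.5],[2.8,20.5,8,0,0,0,4.5],[2.8,20.5,9,0,0,0,4.5],[2.8,20.5,9.4,0,0,0,4.5],[2.8,20.5,9.4,0,0,0,4.5],[2.8,20.5,9.4,0,0,0,4.5]])

```text
time: 15.95
tool_pos: [0.601, -0.234, 0.0522]
ee_rot: [[-0.0, 1.0, 0.0], [1.0, 0.0, 0.0], [0.0, 0.0, -1.0]]
ft_force: [-0.4, 0.1, -1.9]
grip_width: 0.0539
```

```bash
python3 - <<'E'
from workcell import env
from h import *
e=env.snapshot("scene")["frame"]
cv2.imwrite("pics/a7.png",cv2.resize(e[120:300,120:300],(600,600),interpolation=cv2.INTER_CUBIC)); s=env.sense();print(s["grip_width"],s["ft_force"],s["tool_pos"])
E
```

```text
0.053970104849957706 [-0.17185394 -0.70085786 -2.13083625] [ 0.60100135 -0.23403419  0.05220666]
```

View pics/a7.png

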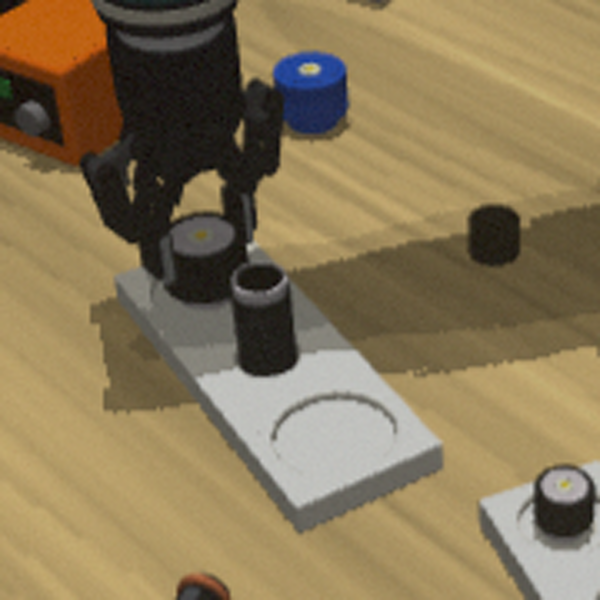

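Head_big hangs about 1 mm above the pocket floor, centred in it at (200,270). Releasing, and moving on to above the ring.

Call:
arm_command(increments=[[0,0,0.1,0,0,0,4.5],[0,0,0.1,0,0,0,4.5],[0,0,0.1,0,0,0,6],[0,0,0.1,0,0,0,7],[0,0,0.1,0,0,0,7],[0,0,0.1,0,0,0,7],[0,0,-1,0,0,0,7],[0,0,-4,0,0,0,7],[0,0,-7,0,0,0,7],[0,-2,-9.5,0,0,0,7],[3,-5,-9.5,0,0,0,7],[7,-9,-9.5,0,0,0,7],[11,-13,-9.5,0,0,0,7],[15,-15.5,-9.5,0,0,0,7],[19,-15.5,-9,0,0,0,7],[22.5,-15.5,-7,0,0,0,7],[24.7,-15.5,-5,0,0,0,7],[24.7,-15.5,-4,0,0,0,7],[24.7,-15.5,-4,0,0,0,7]])

```text
time: 17.9
tool_pos: [0.4454, 0.0131, 0.0919]
ee_rot: [[-0.001, 1.0, -0.001], [1.0, 0.001, -0.0], [-0.0, -0.001, -1.0]]
ft_force: [1.0, -0.7, 0.6]
grip_width: 0.0701
```

```bash
python3 - <<'E'
from workcell import env
from h import *
E0=env.snapshot("scene");D0=env.snapshot("top");e=E0["frame"];d=D0["frame"]
a=cv2.resize(e[120:300,150:330],(400,400),interpolation=cv2.INTER_CUBIC);b=cv2.resize(d[120:240,270:390],(400,400),interpolation=cv2.INTER_CUBIC)
cv2.imwrite("pics/a8.png",np.hstack([a,b]))
for n,dd,roi in(("top",D0,(340,380,150,190)),("scene",E0,(160,200,175,225))):
    h=cv2.cvtColor(dd["frame"],cv2.COLOR_BGR2HSV); x0,x1,y0,y1=roi
    cv2.imwrite(f"pics/r_{n}.png",cv2.resize(dd["frame"][y0:y1,x0:x1],None,fx=10,fy=10,interpolation=cv2.INTER_NEAREST))
E
```

```text
(no output)
```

View pics/a8.png

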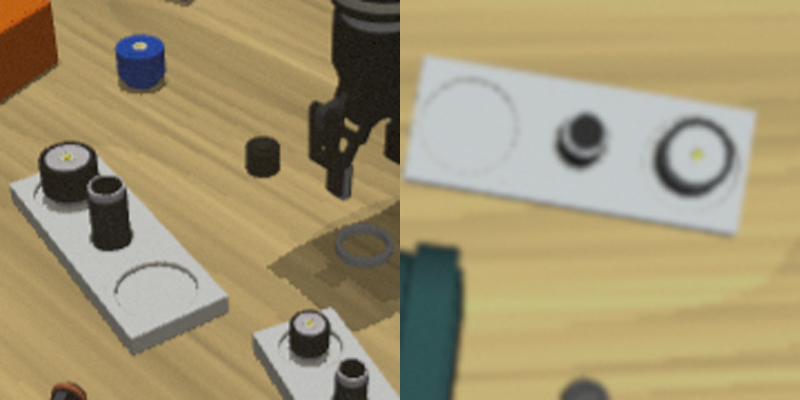

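View pics/r_top.png

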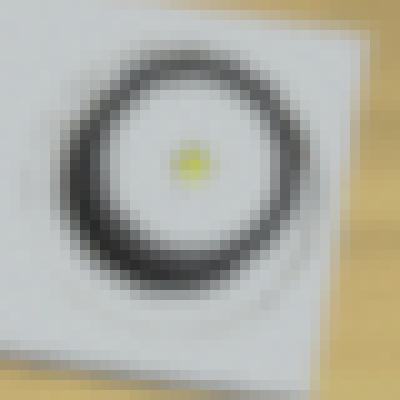

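View pics/r_scene.png

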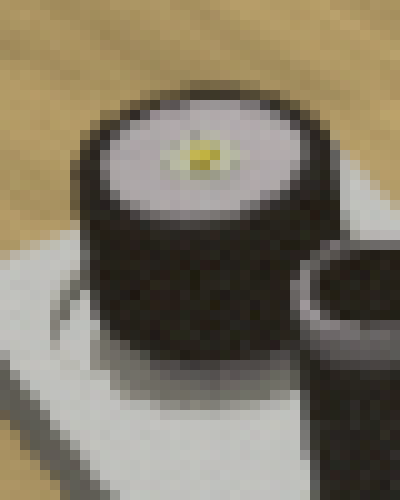

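Head_big stands upright in its pocket; its emitter dot is at (358.7,165.7) in the top view and (194.8,175) in the scene view. I'll take the ring and localise the head at the same time.

Call:
arm_command(increments=[[0,0,1.5,0,0,0,7],[0,0,4,0,0,0,7],[0,0,6.5,0,0,0,7],[0,0,7.5,0,0,0,7],[0,0,7.8,0,0,0,7],[0,0,7.8,0,0,0,7],[0,0,7.8,0,0,0,6.3],[0,0,7.8,0,0,0,5.8],[0,0,7.8,0,0,0,5],[0,0,7.8,0,0,0,5],[0,0,7.8,0,0,0,5],[0,0,7.8,0,0,0,5]])

```text
time: 19.2
tool_pos: [0.4463, 0.0128, 0.0158]
ee_rot: [[-0.0, 1.0, 0.002], [1.0, 0.0, -0.001], [-0.001, 0.002, -1.0]]
ft_force: [-6.4, 0.5, 30.1]
grip_width: 0.0525
```

```bash
python3 - <<'E'
from workcell import env
from h import *
E0=env.snapshot("scene");D0=env.snapshot("top");e=E0["frame"]
print(ray(D0,(358.7,165.7),.060),ray(E0,(194.8,175.1),.060),proj(D0,(.601,-.234,.06)),proj(E0,(.601,-.234,.06)))
print(env.sense()["ft_force"])
cv2.imwrite("pics/a9.png",cv2.resize(e[130:280,240:390],(500,500),interpolation=cv2.INTER_CUBIC))
E
```

```text
[ 0.60255472 -0.23379813  0.06      ] [ 0.54280506 -0.25739168  0.06      ] [358.80510287 166.32213157] [179.90524545 190.13286847]
[-6.94891959  0.52308469 28.66462466]
```

View pics/a9.png

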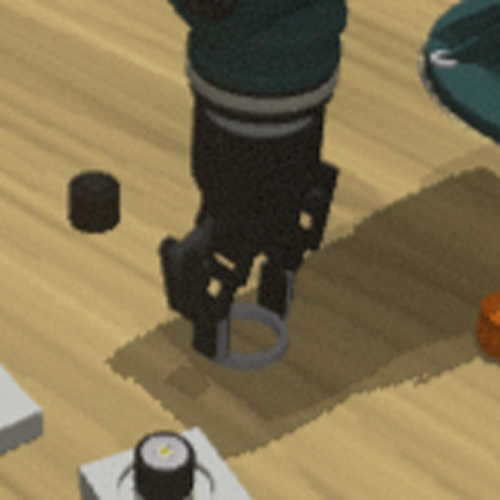

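```bash
python3 - <<'E'
from workcell import env
from h import *
E0=env.snapshot("scene")
s=env.sense();print(s["ft_force"],s["wrist_torque"],s["tool_pos"])
print("exp ring",proj(E0,(.446,.013,.005)),[np.round(proj(E0,(.446+.028*np.cos(a),.013+.028*np.sin(a),.01)),1).tolist() for a in np.arange(0,6.28,np.pi/4)])
cv2.imwrite("pics/a10.png",cv2.resize(E0["frame"][205:255,285:345],(720,600),interpolation=cv2.INTER_NEAREST))
E
```

```text
[-7.74425675 -0.03458954 29.20987662] [ 0.03241688  1.51553629 -0.16224792] [0.44629659 0.01280808 0.01579008]
exp ring [313.03642358 229.89105256] [[304.2, 234.2], [314.1, 236.9], [323.3, 234.3], [326.5, 228.1], [321.8, 222.1], [312.3, 219.7], [303.3, 222.1], [299.9, 228.0]]
```

View pics/a10.png

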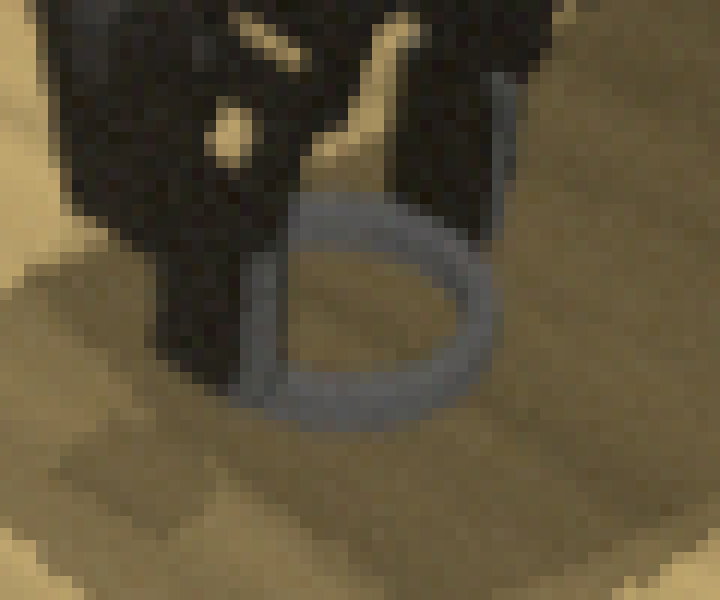

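The ring sits between both pads at its expected place (right edge 326.7, expected 326.5). The 29 N is the fingertips pressing on the bench. Lifting gently.

Call:
arm_command(increments=[[0,0,-0.2,0,0,0,5],[0,0,-0.3,0,0,0,5],[0,0,-1,0,0,0,5],[0,0,-2.5,0,0,0,5],[0,0,-5,0,0,0,5],[0,0,-8,0,0,0,5],[0,0,-11,0,0,0,5],[0,0,-12,0,0,0,5],[0,0,-12,0,0,0,5]])

```text
time: 20.25
tool_pos: [0.4465, 0.0128, 0.1354]
ee_rot: [[-0.0, 1.0, 0.002], [1.0, 0.0, -0.0], [-0.0, 0.002, -1.0]]
ft_force: [-0.5, -0.0, -1.0]
grip_width: 0.0525
```

```bash
python3 - <<'E'
from workcell import env
from h import *
E0=env.snapshot("scene")
s=env.sense();print(s["grip_width"],s["ft_force"],s["wrist_torque"],s["tool_pos"])
cv2.imwrite("pics/a11.png",cv2.resize(E0["frame"][120:270,240:390],(600,600),interpolation=cv2.INTER_CUBIC))
E
```

```text
0.05202043142078007 [-0.17434315 -0.21750824 -1.19460314] [-0.05057746 -0.00103974 -0.0081425 ] [0.44586996 0.01291035 0.13419711]
```

View pics/a11.png

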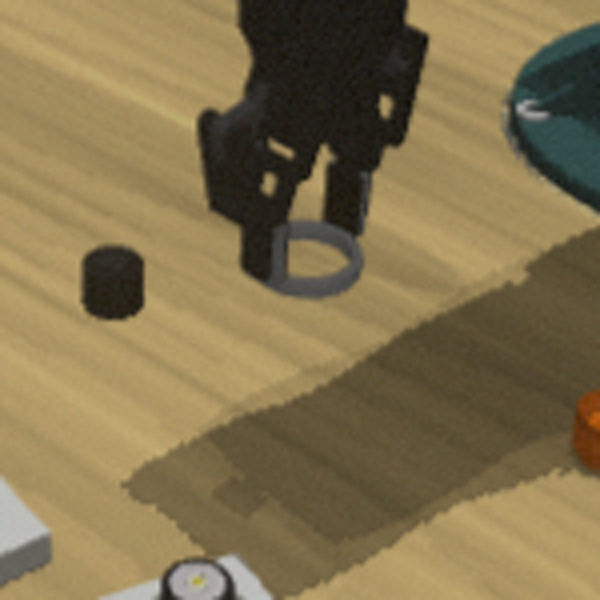

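Call:
arm_command(increments=[[-1,0.5,0,0,0,0,5],[-3,2,0,0,0,0,5],[-6,4,0,0,0,0,5],[-9,6,0,0,0,0,5],[-12,8,0,0,0,0,5],[-15,10,0,0,0,0,5],[-18,12,0,0,0,0,5],[-21,14,0,0,0,0,5],[-23.5,15.2,0,0,0,0,5],[-24.5,15.6,0,0,0,0,5],[-24.7,15.6,1,0,0,0,5],[-24.7,15.6,2.5,0,0,0,5],[-24.7,15.6,4,0,0,0,5],[-24.7,15.6,4.8,0,0,0,5],[-24.7,15.6,5.2,0,0,0,5],[-24.7,15.6,5.2,0,0,0,5],[-24.7,15.6,5.2,0,0,0,5]])

```text
time: 22.0
tool_pos: [0.6019, -0.234, 0.0827]
ee_rot: [[-0.0, 1.0, 0.0], [1.0, 0.0, -0.0], [-0.0, 0.0, -1.0]]
ft_force: [1.1, -0.1, -0.5]
grip_width: 0.052
```

```bash
python3 - <<'E'
from workcell import env
from h import *
E0=env.snapshot("scene")
s=env.sense();print(s["grip_width"],s["ft_force"],s["wrist_torque"],s["tool_pos"])
cv2.imwrite("pics/a12.png",cv2.resize(E0["frame"][130:230,130:230],(600,600),interpolation=cv2.INTER_CUBIC))
E
```

```text
0.05241259215001889 [-0.33239425 -0.16161115 -0.1312157 ] [ 0.02981068 -0.05965028 -0.0152345 ] [ 0.60200713 -0.23407951  0.08287236]
```

View pics/a12.png

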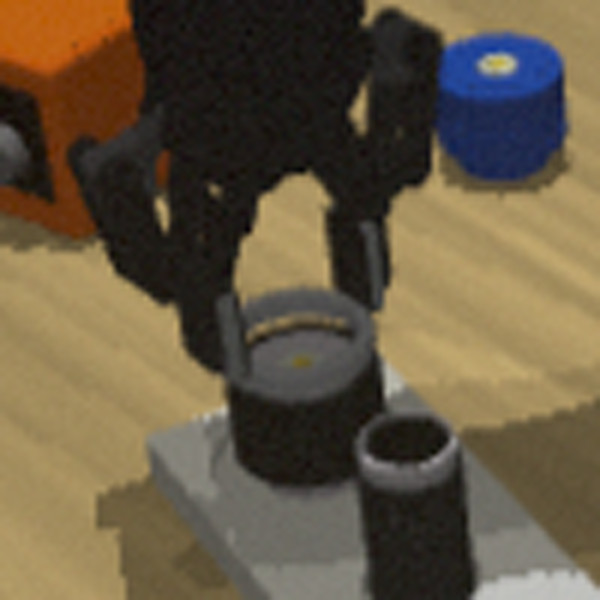

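The ring hovers coaxially over the head ((300,345) in the picture) with a few mm to go. Lowering.

Call:
arm_command(increments=[[0,0,0.2,0,0,0,5],[0,0,0.4,0,0,0,5],[0,0,0.5,0,0,0,5],[0,0,0.55,0,0,0,5],[0,0,0.55,0,0,0,5]])

```text
time: 22.55
tool_pos: [0.6017, -0.2341, 0.0767]
ee_rot: [[-0.0, 1.0, -0.0], [1.0, 0.0, 0.0], [0.0, -0.0, -1.0]]
ft_force: [0.8, -0.4, 0.0]
grip_width: 0.0523
```

```bash
python3 - <<'E'
from workcell import env
from h import *
E0=env.snapshot("scene")
s=env.sense();print(s["grip_width"],s["ft_force"],s["wrist_torque"],s["tool_pos"])
cv2.imwrite("pics/a13.png",cv2.resize(E0["frame"][130:230,130:230],(600,600),interpolation=cv2.INTER_CUBIC))
E
```

```text
0.05173605730143778 [-0.74481103 -0.04635839 -0.55638911] [ 0.00351489 -0.01703005 -0.0039002 ] [ 0.60177794 -0.23408796  0.07677675]
```

View pics/a13.png

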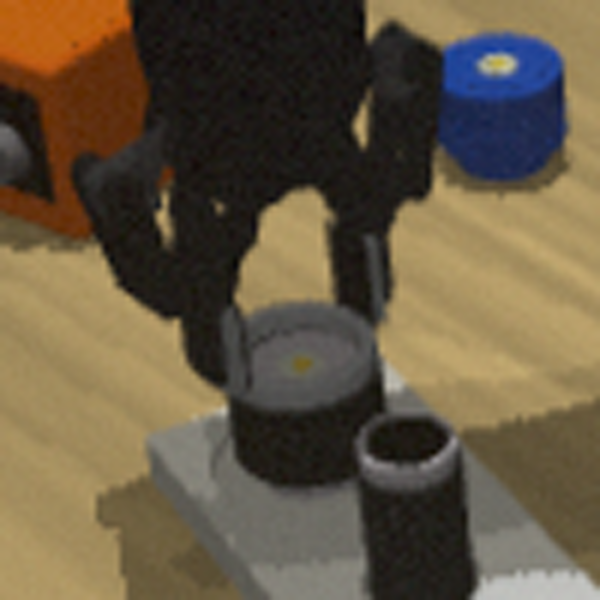

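The ring is about 1 mm from seated, coaxial with the head. One more mm, open, rise, and go to cap_big.

Call:
arm_command(increments=[[0,0,0.08,0,0,0,5],[0,0,0.08,0,0,0,5],[0,0,0.08,0,0,0,5.8],[0,0,0.08,0,0,0,6.5],[0,0,0.08,0,0,0,7],[0,0,0.08,0,0,0,7],[0,0,0.08,0,0,0,7],[0,0,-0.5,0,0,0,7],[0,0,-2.5,0,0,0,7],[0,0,-5,0,0,0,7],[0,0,-6.5,0,0,0,7],[1,-3,-6.5,0,0,0,6],[3,-6,-6.5,0,0,0,6],[5,-10,-6.5,0,0,0,6],[7,-14,-6,0,0,0,6],[8.8,-17,-5,0,0,0,6],[8.8,-18,-4,0,0,0,6],[8.8,-18,-4,0,0,0,6],[8.8,-18,-4,0,0,0,6]])

```text
time: 24.5
tool_pos: [0.4226, -0.1466, 0.1175]
ee_rot: [[0.0, 1.0, 0.001], [1.0, -0.0, -0.001], [-0.001, 0.001, -1.0]]
ft_force: [0.4, 0.2, 0.1]
grip_width: 0.0597
```

```bash
python3 - <<'E'
from workcell import env
from h import *
E0=env.snapshot("scene");D0=env.snapshot("top")
s=env.sense();print(s["grip_width"],s["ft_force"],s["tool_pos"])
cv2.imwrite("pics/a14.png",np.hstack([cv2.resize(E0["frame"][130:230,140:240],(400,400),interpolation=cv2.INTER_CUBIC),cv2.resize(D0["frame"][130:210,300:380],(400,400),interpolation=cv2.INTER_CUBIC)]))
E
```

```text
0.06012948030619582 [-0.69255197 -0.10486245 -0.46038957] [ 0.42297541 -0.14668942  0.11735435]
```

View pics/a14.png

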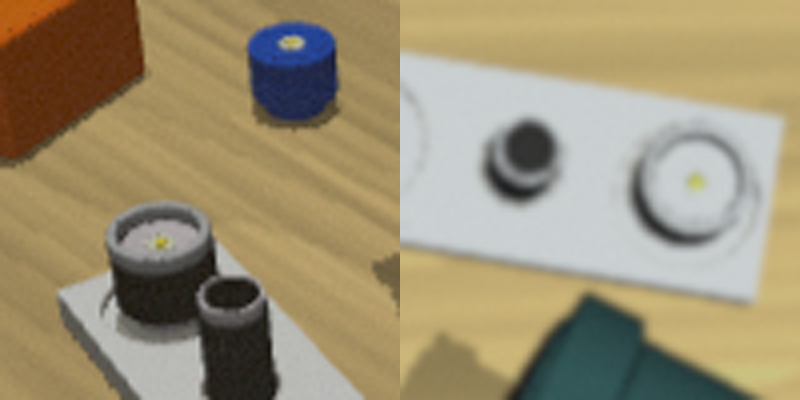

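The ring sits flat and concentric on the head ((160,240) left, (695,185) right). Now cap_big.

Call:
arm_command(increments=[[0.1,0,2,0,0,0,6],[0.1,0,5,0,0,0,6],[0.1,0,8,0,0,0,6],[0.1,0,9,0,0,0,6],[0.1,0,9.2,0,0,0,6],[0.1,0,9.2,0,0,0,6],[0.1,0,9.2,0,0,0,2.5],[0.1,0,9.2,0,0,0,2.5],[0.1,0,9.2,0,0,0,2.5],[0.1,0,9.2,0,0,0,2.5],[0.1,0,9.2,0,0,0,2.5],[0.1,0,9.2,0,0,0,2.5],[0.1,0,9.2,0,0,0,2.5],[0.1,0,8.7,0,0,0,2.5],[0.1,0,6,0,0,0,2.5],[0.1,0,3,0,0,0,2.5],[0.1,0,0,0,0,0,2.5],[0.1,0,-1,0,0,0,2.5],[0.1,0,-1,0,0,0,2.5]])

```text
time: 26.5
tool_pos: [0.4225, -0.1455, 0.1281]
ee_rot: [[-0.0, 1.0, 0.003], [1.0, 0.0, -0.001], [-0.001, 0.003, -1.0]]
ft_force: [0.9, 0.1, -1.1]
grip_width: 0.0335
```

Call:
arm_command(increments=[[0.5,1,0,0,0,0,2.5],[1.6,3.5,0,0,0,0,2.5],[2.8,6.5,0,0,0,0,2.5],[4,9.5,0,0,0,0,2.5],[5.2,12.5,0,0,0,0,2.5],[6.4,15.5,0,0,0,0,2.5],[7.5,18.5,0,0,0,0,2.5],[8,20.5,1.5,0,0,0,2.5],[8,21.2,3.5,0,0,0,2.5],[8,21.2,5.5,0,0,0,2.5],[8,21.2,7.5,0,0,0,2.5],[8,21.2,8.4,0,0,0,2.5],[8,21.2,8.6,0,0,0,2.5],[8,21.2,8.6,0,0,0,2.5],[8,21.2,8.6,0,0,0,2.5]])

```text
time: 28.0
tool_pos: [0.634, -0.0649, 0.0408]
ee_rot: [[-0.0, 1.0, 0.0], [1.0, 0.0, 0.0], [0.0, 0.0, -1.0]]
ft_force: [0.3, 0.4, -0.8]
grip_width: 0.0336
```

```bash
python3 - <<'E'
from workcell import env
from h import *
E0=env.snapshot("scene")
s=env.sense();print(s["grip_width"],s["ft_force"],s["tool_pos"])
cv2.imwrite("pics/a15.png",cv2.resize(E0["frame"][130:290,130:290],(600,600),interpolation=cv2.INTER_CUBIC))
E
```

```text
0.033374923766142234 [ 0.41178364  0.76864771 -0.26785832] [ 0.63406009 -0.0650176   0.04102098]
```

View pics/a15.png

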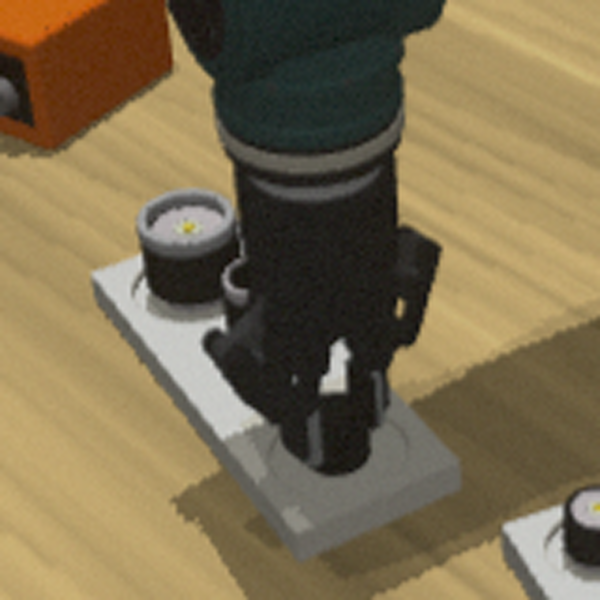

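cap_big (325,440) is held just above the floor of the left pocket, clear of the tube. Releasing and backing away.

Call:
arm_command(increments=[[0,0,0.1,0,0,0,2.5],[0,0,0.1,0,0,0,2.5],[0,0,0.1,0,0,0,4],[0,0,0.1,0,0,0,5],[0,0,0.1,0,0,0,5.5],[0,0,0.1,0,0,0,5.5],[0,0,0.1,0,0,0,5.5],[0,0,-1,0,0,0,5.5],[0,0,-4,0,0,0,5.5],[0,0,-8,0,0,0,5.5],[0,-2,-11,0,0,0,5.5],[0,-6,-12,0,0,0,5.5],[0,-10,-12,0,0,0,5.5],[0,-14,-12,0,0,0,5.5],[0,-18,-12,0,0,0,5.5],[0,-22,-12,0,0,0,5.5],[0,-26,-12,0,0,0,5.5],[0,-28,-12,0,0,0,5.5],[0,-28,-12,0,0,0,5.5],[0,-28,-12,0,0,0,5.5]])

```text
time: 30.05
tool_pos: [0.3543, -0.0653, 0.1616]
ee_rot: [[0.0, 1.0, 0.002], [1.0, -0.0, -0.001], [-0.001, 0.002, -1.0]]
ft_force: [1.1, 0.1, -0.8]
grip_width: 0.055
```

```bash
python3 - <<'E'
from workcell import env
from h import *
E0=env.snapshot("scene");D0=env.snapshot("top")
for n,p in(("capB",(.6346,-.0651,.044)),("headB",(.6014,-.2339,.07)),("tubeB",(.618,-.1495,.08)),("capS",(.634,.2074,.038)),("headS",(.5888,.0792,.046)),("tubeS",(.6114,.1433,.058))): print(n,np.round(proj(D0,p),1),np.round(proj(E0,p),1))
cv2.imwrite("pics/a16.png",cv2.resize(E0["frame"][160:370,140:380],None,fx=3,fy=2.8,interpolation=cv2.INTER_CUBIC))
cv2.imwrite("pics/a17.png",cv2.resize(D0["frame"][125:205,160:390],None,fx=3.4,fy=3.4,interpolation=cv2.INTER_CUBIC))
E
```

```text
capB [290.  155.6] [219.3 240.4]
headB [359.3 165.6] [179.3 186.4]
tubeB [325.1 159.1] [197.3 203.1]
capS [181.8 159.3] [327.7 322. ]
headS [232.6 175.3] [289.8 265.3]
tubeS [206.1 166.3] [308.1 285.6]
```

View pics/a16.png

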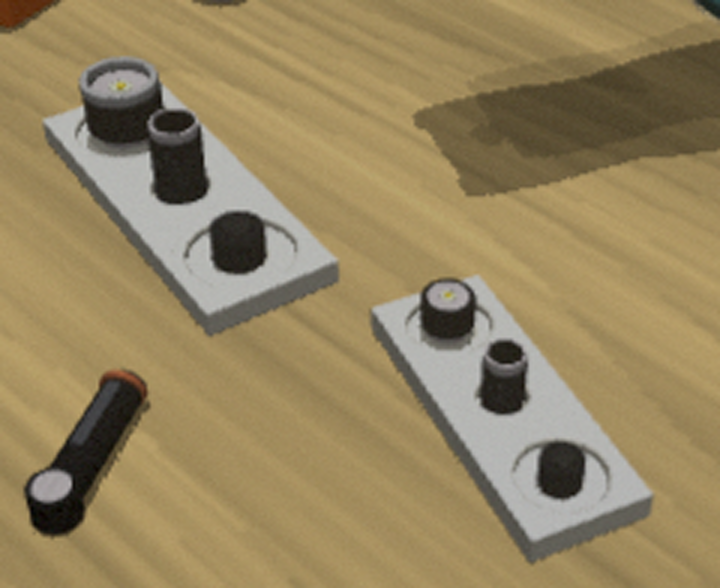

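View pics/a17.png

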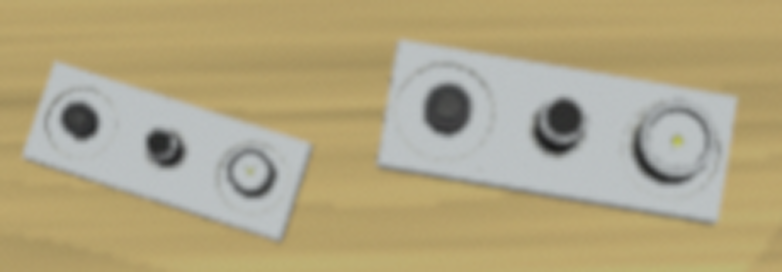

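Both kits show all parts upright in their pockets; the top-view positions lie within about 2 px (5 mm) of the pocket centres, and the ring is concentric. The arm is clear. Handing in.

```bash
python3 - <<'E'
from workcell import env
print(env.close_job())
E
```

```text
the job is handed in; nothing more can be done
None
```

Both torch kits are complete and the job is handed in, at about 30 s of the 109 s allowed. No verdict was reported.

- **Placed:** I put the small cap, small head, big head, bezel ring and big cap in place, in that order. I did not handle the tubes or the blue and orange look-alikes.
- **Last checks:** In the final pictures from both cameras, caps stand upright in the left pockets and heads in the right. All lie within about 5 mm of the pocket centres, against 16 mm allowed. The ring lies flat and concentric on the big head. Both tubes stand in their holes and the arm is clear.
- **Oddities along the way:** The fingertips pressed on the bench with about 30 N while gripping the ring. The small head touched the pocket floor with about 14 N before release. The gripper's opening read 2 to 4 mm less than the true diameters on every grasp. I also misread one camera coordinate for the big head. Once corrected, the two views agreed to within 2 mm.

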